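# Close the photoreactor and tighten its wing nut

## Task

Take the round black cover off its sloping lid rest, set it level and fully home on the photoreactor so that the threaded centre stud stands up through it, and then spin its captive wing nut clockwise down the stud until it is snug and clamps the cover. Do not shift or tip the glassware and other loose things on the bench.

Things in the scene. Friction and masses are not known exactly. Their poses are not given: they have to be found in the camera images.
- reactor: Photoreactor, fixed: upright barrel 140 mm tall, 160 mm across its top flange, open at the top (mouth 138 mm across). A black finned cooler on one side (local +x) reaches 150 mm from the barrel's axis and stays lower than the flange. Origin: centre of the underside, on the axis; z up.
- seat (a point): Centre of the flat top of the reactor's flange, on the barrel's axis, 140 mm above the bench: here the underside of the cover's disc comes to rest. z up.
- stud_tip (a point): Coned tip of the fixed threaded stud on the reactor's axis, 26 mm above the flange. The stud is 28 mm across its thread: coarse, right-handed, two-start, 14 mm per turn; it does not run back by itself.
- lid_rest: Sheet-metal easel, fixed: sloping face 150 mm wide, 176 mm long, its normal leaning 35 deg from vertical towards local -x; two black pegs 22 mm high at its low end hold the cover's edge. Origin: on the bench under the middle of the face, which is 78 mm above it.
- cover: Round black cover, about 220 g: disc 160 mm across, 6 mm thick, 40 mm centre hole. Origin: centre of the disc's underside; z: its axis, out of its top (leaning 35 deg at the start). A spigot ring below, 12 mm deep, tapering from 135 to 124 mm across, enters the reactor's mouth with 1.5 mm to spare all round. The same all round: its own yaw does not matter.
- nut: Steel wing nut, 90 g, captive in the middle of the cover; the cover can be carried by it. Origin: centre of its flange's underside, on the cover's axis; z out of the cover's top; x along the wings. Hub 45 mm across (flange 54 mm), 26 mm tall; on it the upright wing plate: 13 mm thick (y), 94 mm over the wing tips (x), from 26 to 56 mm above the origin.
- wing_grip (a point): Where to grip the wing nut: middle of the wing plate, on the nut's axis, 47 mm above the nut's origin, 21 mm above the hub's top, which the fingertips must clear. Axes as nut: the fingers close along y on the plate's two flat sides.
- nut_lift (a joint): Height of the nut above the cover, m: 0 = flange on the cover, 0.013 = highest (as it hangs when the cover is carried by it). It slides freely. On the seated cover the released nut rests on the stud's thread at 0.004 to 0.012; each clockwise turn takes it 14 mm down (a third of a turn to one turn in all; axial play 1 mm) until it meets the cover near 0 and gets tight.
- nut_turn (a joint): Turn of the nut in the cover, rad; grows clockwise seen from above, the tightening way. No end stop; turns freely until tight.
- beaker: Bystander: open glass beaker, 68 mm across, 85 mm tall. Origin: centre of its underside as it stands.
- vial_block: Bystander: white block 75 x 105 x 30 mm holding six short vials. Origin: centre of its underside as it stands.
- amber_bottle: Bystander: amber glass bottle, 70 mm across, 150 mm tall. Origin: centre of its underside as it stands.
- jar: Bystander: white screw-top jar, 76 mm across, 95 mm tall. Origin: centre of its underside as it stands.
- driver: Bystander: screwdriver with a black handle, lying, 180 mm long. Origin: under its middle.
- tip_box: Bystander: grey box with a clear lid, 80 x 120 x 68 mm. Origin: centre of its underside as it stands.
- wash_bottle: Bystander: white wash bottle, 64 mm across, 190 mm tall with a bent spout. Origin: centre of its underside as it stands.

How it is judged:
By the outcome, as a careful person would: the job done as asked, in the order asked, and still so for the second after the job is handed in, with the robot touching nothing.
It also fails if it takes over 64 s, if anything falls off the work surface, if the arm or the gripper's body presses on something with over 40 N, if the wrist force passes 120 N, or if a joint passes its speed limit or range.

## Robot

A 6-joint arm with a two-finger parallel gripper is mounted at the origin on the work surface. World frame = base frame: x ahead of the robot, y to its left, z up, the work surface at z = 0. Lengths are in m, angles in rad, forces in N, time in s.
With the tool pointing down it reaches from about 0.375 to 0.925 m from the base axis. Payload 5.7 kg.
Tool frame: the origin (TCP) lies midway between the tips of the shut fingers; the grasp point (between the pads) lies arm.grip_depth behind it (arm.grip_depth is the distance from the TCP to the grasp point, in m); z points along the fingers, x is the direction in which the jaws open and shut, and the axes are right-handed (so a half turn about z gives the same grasp; the last joint's range is limited). The gripper opens to 88 mm and grips with 3 to 60 N. Pads are 20 mm wide; open, the fingers measure 115 mm over their backs; the gripper's body (75 mm by 178 mm) begins 61 mm behind the grasp point.
Start: joints at [1.2, 0.359, 1.51, -0, 1.272, -0.115], TCP at [0.152, 0.58, 0.223] pointing down, gripper open.
Joint ranges: [-2.97, 2.97], [-1.01, 2.36], [0.21, 2.38], [-0.96, 4.11], [0.2, 2.71], [-2.98, 2.98]. Speed limits (rad/s): [2.39, 2.39, 3.14, 3.14, 3.14, 3.14].

## Interface

Orientations are given as a unit quaternion [x, y, z, w].
In Python, from rig import telemetry, snapshot, camera_model, job, spotter, arm gives the robot as it stands.
- The arm moves only by the tool servo_tool, never from a script. Its argument "commands" is a list of rows, each a list of 3 entries, a list of its own where there are three numbers: the shift along the tool's x, y, z in m, then the turn, a rotation vector about the tool's x, y, z in degrees, then the opening in per cent of the stroke, from 0 (shut) to 100 (fully open). A call has 1 to 20 rows; each row shifts and turns the commanded pose from where the row before left it, along the tool's axes as they then stand; what a row does not reach is not made up. A row lasts 1/12 s, in which the tool goes at most 41.7 mm and 7.16 degrees, less where a joint would pass 70% of its speed; a pose out of reach is approached as far as the arm can. A call is refused whole if a number of a shift passes 0.0417 or a number of a turn 7.16, either way. A call with a gripper value outside its range is refused whole. The fingers move at their own pace and stop on an object; "squeeze" is the grip in N (left out, the last holds). Time passes only in rows, so rows that do not move let the fingers close. It gives the time, the measured TCP pose, the force and the opening at its end, in the units of the state.
- telemetry.state(): the state, without advancing time (a new reading comes with each control period).
- snapshot(name): name is "scene" or "side" or "wrist"; returns (picture, depth): 384x512x3 uint8, red, green, blue; 384x512 float32, m along the optical axis (not along the pixel's ray), 0 where there is no reading.
- camera_model(name): a dict with "vfov" (degrees; the focal length in pixels is half the picture's height over the tangent of half this angle, whatever the lens; pixels are square), "cx", "cy" (the principal point, pixels), "R" (3x3) and "t" (3): a world point X has camera coordinates R X + t; the wrist camera has in their place "hand_eye" (4x4, takes a point from camera to tool coordinates, whose origin is the TCP and whose axes are the tool frame's). Camera axes: x right, y down, z forward; pixel columns grow to the right and rows downward; lengths in m; the calibration is good to about 2 mm. The wrist camera is an equidistant fisheye: a pixel r from the principal point sees the ray r / f radians off the axis. A picture is of the moment at which its call begins: read the wrist's pose just before it. camera_model takes no time and is no camera call.
- job.sign_off(): hands the job in, once; it reports no verdict.
Trained networks look in the newest picture that a camera, given by its name, has taken for a name from the list of things; names that differ only in an ending like _2 or _b are one class to them, and where a whole thing is asked for, a point or a joint stands for the part that bears it (a point fixed in the world has none). Each returns a list of dicts, best first, with "p" (0 to 1); they miss things now and then, are a little off and sometimes report something else, mostly with a low value. They report only what shows in the picture. A call takes as long as a camera call.
- spotter.spot_in(camera, label): "centre" ([x, y, z] in m, in world coordinates, good to about 4 mm: the middle of the surface that is visible of it).
- spotter.cut_out(camera, label): "region" (384x512 bool, what is visible of it).
- spotter.pinpoint(camera, label): "centre" ([x, y, z] in m, in world coordinates, good to about 4 mm: a listed point, or the origin of a listed thing).
The state is a dict: "time_s": time; "joint_positions": joint angles; "joint_vel": joint speeds; "effort": joint torques, N m; "tool_pos": TCP position; "tcp_rot": TCP orientation; "force": force on the tool from outside, world axes, zero at the start; "wrist_torque": the same for the moment, N m; "gripper_width": finger opening in m.
Only numpy, scipy, OpenCV 4.12 (cv2) and the standard library are available. Lean on these libraries where they do the work, as an engineer would, in place of code of your own. Each camera call takes 0.05 s, during which the arm holds its last target.

## Working session

There is one attempt and no reset: what is moved stays moved. The work goes in short steps, Python scripts to look and compute and a tool call to move; the robot and the scene stay as the last step left them, time stands still between calls to the robot, and variables do not carry over. Pictures are saved under pics/ and viewed, and the job is handed in when it is done.

Besides the shell and the picture viewer there is one more tool, called after "Call:" by a JSON object that holds its "name" and its "arguments". servo_tool: Moves the arm, as the interface text tells. Its arguments: {"type":"object","properties":{"commands":{"type":"array","items":{"type":"array"}},"squeeze":{"type":"number"}},"required":["commands"]}

```bash
ls; mkdir -p pics
cat > h.py <<'E'
import numpy as np, cv2
from rig import telemetry, snapshot, camera_model, job, spotter, arm
from scipy.spatial.transform import Rotation as Rn
def save(n,img): cv2.imwrite('pics/'+n+'.png',cv2.cvtColor(img,cv2.COLOR_RGB2BGR))
def cloud(cam,d,pose=None):
    m=camera_model(cam); H,W=d.shape; f=H/2/np.tan(np.radians(m['vfov']/2))
    v,u=np.mgrid[0:H,0:W]; x=u-m['cx']; y=v-m['cy']
    if 'R' in m:
        P=np.stack([x/f*d,y/f*d,d],-1); return (P-np.array(m['t']))@np.array(m['R'])
    r=np.hypot(x,y)+1e-9; th=r/f; k=np.tan(th)/r
    P=np.stack([x*k*d,y*k*d,d],-1); h=np.array(m['hand_eye']); P=P@h[:3,:3].T+h[:3,3]
    return P@Rn.from_quat(pose[1]).as_matrix().T+pose[0]
E
python3 - <<'E'
from h import *
s=telemetry.state(); print(s, arm.grip_depth)
for c in ['scene','side','wrist']:
    im,d=snapshot(c); save(c+'0',im); np.save(c+'0.npy',d)
    for l in ['cover','nut','wing_grip','seat','stud_tip','reactor','lid_rest']:
        if c=='wrist' : continue
        r=spotter.pinpoint(c,l); print(c,l,[(np.round(q['centre'],4).tolist(),round(q['p'],2)) for q in r[:2]])
print(telemetry.state()['time_s'])
E
```

```text
pics
{'time_s': 0.0, 'joint_positions': array([ 1.19992193e+00,  3.59457239e-01,  1.51144552e+00, -3.40996738e-05,
        1.27252710e+00, -1.15088536e-01]), 'joint_vel': array([-0.00093281, -0.00012975, -0.00016863, -0.00044176, -0.00132615,
        0.00013915]), 'effort': array([ 6.06243630e-04, -5.15365326e+01, -2.70733219e+01,  6.74087252e-02,
        3.47979844e-02, -1.08391800e-04]), 'tool_pos': array([0.15155644, 0.57980716, 0.22183308]), 'tcp_rot': array([ 7.91515949e-01,  6.11147820e-01, -7.78338082e-04,  4.88142396e-04]), 'force': array([0.00827026, 0.36309015, 0.11082532]), 'wrist_torque': array([ 0.01168932,  0.02051738, -0.01527187]), 'gripper_width': 0.08796771991462007} 0.0187
scene cover [([0.5528, -0.1898, 0.0861], 0.8), ([0.4281, -0.4177, -0.0018], 0.4)]
scene nut [([0.555, -0.1849, 0.0997], 0.95), ([0.7834, 0.0328, 0.0021], 0.48)]
scene wing_grip [([0.5617, -0.2234, 0.134], 0.71)]
scene seat [([0.5377, 0.1692, 0.136], 0.83)]
scene stud_tip [([0.5426, 0.165, 0.1649], 0.58), ([0.3479, -0.3031, -0.0015], 0.4)]
scene reactor [([0.5362, 0.1672, -0.0007], 0.75)]
scene lid_rest [([0.556, -0.1843, -0.0024], 0.8)]
side cover [([0.5501, -0.1921, 0.0866], 0.76)]
side nut [([0.5609, -0.1878, 0.0954], 0.61), ([0.6781, 0.0101, -0.0007], 0.53)]
side wing_grip [([0.5631, -0.2211, 0.13], 0.75)]
side seat [([0.5388, 0.1696, 0.1415], 0.87)]
side stud_tip [([0.5439, 0.1682, 0.1631], 0.57)]
side reactor [([0.5383, 0.1672, -0.0005], 0.57)]
side lid_rest [([0.551, -0.1777, -0.0049], 0.7), ([0.3482, -0.3008, 0.0003], 0.29)]
0.85
```

View pics/scene0.png

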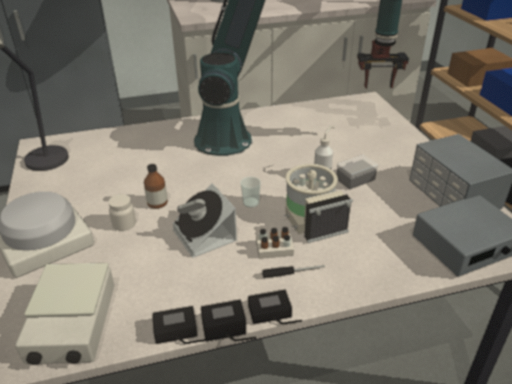

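View pics/side0.png

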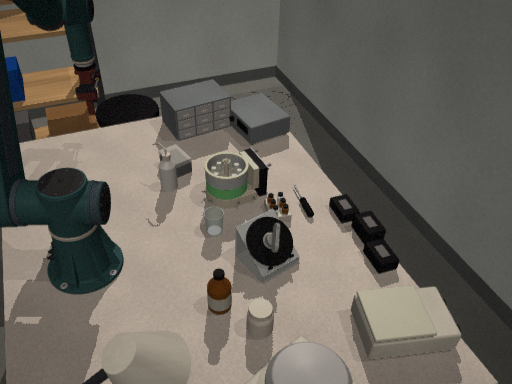

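View pics/wrist0.png

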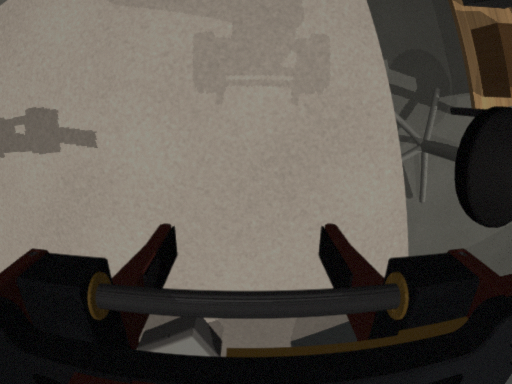

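```bash
cat > fit.py <<'E'
from h import *
pts={}
for c in ['scene','side']:
    im,d=snapshot(c); P=cloud(c,d)
    for l in ['cover','nut','reactor','lid_rest']:
        r=spotter.cut_out(c,l)
        if r:
            m=r[0]['region']&(d>0); pts[c+l]=P[m]; print(c,l,r[0]['p'],m.sum())
            np.save(f'm_{c}_{l}.npy',m)
np.savez('pts.npz',**pts)
for c in ['scene','side']:
    Q=pts[c+'cover']; 
    # ransac plane
    best=None; rg=np.random.default_rng(0)
    for _ in range(500):
        a,b,e=Q[rg.choice(len(Q),3,0)]; n=np.cross(b-a,e-a); 
        if np.linalg.norm(n)<1e-5: continue
        n/=np.linalg.norm(n); k=abs((Q-a)@n)<.0025
        if best is None or k.sum()>best.sum(): best=k
    I=Q[best]; c0=I.mean(0); n=np.linalg.svd(I-c0)[2][2]; n*=np.sign(n[2])
    print(c,'plane',c0.round(4),n.round(3),'tilt',np.degrees(np.arccos(n[2])).round(1),'az',np.degrees(np.arctan2(n[1],n[0])).round(1),len(Q),len(I))
    N=pts[c+'nut']; h=(N-c0)@n; print('nut h pct',np.percentile(h,[5,25,50,75,95,99]).round(4))
    W=N[(h>.03)&(h<.07)]; W2=W-((W-c0)@n)[:,None]*n
    cc=W2.mean(0); u,s,v=np.linalg.svd(W2-cc,full_matrices=False); print('wing',len(W),W.mean(0).round(4),'dir',v[0].round(3),s[:2]/len(W)**.5, ((W2-cc)@v[0]).min(),((W2-cc)@v[0]).max())
E
python3 fit.py
```

```text
scene cover 0.65 1532
scene nut 0.62 402
scene reactor 0.96 4071
scene lid_rest 0.95 1667
side cover 0.64 1812
side nut 0.69 349
side reactor 0.94 2996
side lid_rest 0.67 1202
scene plane [ 0.5705 -0.1836  0.0949] [ 0.15  -0.554  0.819] tilt 35.1 az -74.8 1532 816
nut h pct [0.0036 0.0206 0.035  0.0511 0.0574 0.06  ]
wing 234 [ 0.5688 -0.2124  0.1333] dir [-0.383 -0.796 -0.469] [0.02629162 0.00385982] -0.04424495086642026 0.048583808491012126
side plane [ 0.5504 -0.1937  0.0918] [ 0.14  -0.555  0.82 ] tilt 34.9 az -75.9 1812 828
nut h pct [0.0018 0.0201 0.037  0.0532 0.0581 0.0602]
wing 200 [ 0.5585 -0.22    0.1325] dir [-0.395 -0.791 -0.468] [0.02603182 0.00451304] -0.048129126260686356 0.043307012781274176
```

```bash
cat > fit2.py <<'E'
from h import *
from scipy.optimize import least_squares
z=dict(np.load('pts.npz')); 
n=np.array([.145,-.555,.82]); n/=np.linalg.norm(n)
for c in ['scene','side']:
    Q=z[c+'cover']; N=z[c+'nut']
    d0=np.median(Q@n); 
    k=abs(Q@n-d0)<.004; I=Q[k]; d0=np.median(I@n)
    h=N@n-d0; W=N[(h>.03)&(h<.065)]
    e1=np.cross([0,0,1],n); e1/=np.linalg.norm(e1); e2=np.cross(n,e1)
    A=np.c_[I@e1,I@e2]
    hull=cv2.convexHull(A.astype(np.float32)*1000)[:,0]/1000
    f=least_squares(lambda p:np.hypot(*(hull-p[:2]).T)-p[2],[*A.mean(0),.08],loss='soft_l1',f_scale=.002)
    f2=least_squares(lambda p:np.hypot(*(hull-p[:2]).T)-.08,A.mean(0),loss='soft_l1',f_scale=.002)
    C=f2.x[0]*e1+f2.x[1]*e2+d0*n
    print(c,'disc top centre',C.round(4),'free r',f.x.round(4),(f.x[0]*e1+f.x[1]*e2+d0*n).round(4))
    B=np.c_[W@e1,W@e2]; (cx,cy),sz,an=cv2.minAreaRect(B.astype(np.float32)*1000)
    box=cv2.boxPoints(((cx,cy),sz,an))
    print(' wing rect',np.array([cx,cy])/1000,sz,an,'centre at grip',(cx/1000*e1+cy/1000*e2+(d0+.047)*n).round(4),'from disc',(C+.047*n).round(4))
    R=z[c+'reactor']; T=R[abs(R[:,2]-.14)<.006]
    T=T; zt=np.median(T[:,2]); hull=cv2.convexHull(T[:,:2].astype(np.float32)*1000)[:,0]/1000
    f=least_squares(lambda p:np.hypot(*(hull-p[:2]).T)-.08,[.538,.168],loss='soft_l1',f_scale=.002); print(' reactor',f.x.round(4),zt)
    S=R[(R[:,2]>.15)&(R[:,2]<.17)&(np.hypot(R[:,0]-.54,R[:,1]-.168)<.03)]
    if len(S): print(' stud',len(S),S.mean(0).round(4),S.min(0).round(4),S.max(0).round(4))
E
python3 fit2.py
python3 - <<'E'
from h import *
for c in ['scene','side']:
    snapshot(c)
    for l in ['beaker','vial_block','amber_bottle','jar','wash_bottle','tip_box']:
        r=spotter.pinpoint(c,l); print(c,l,[(np.round(q['centre'],3).tolist(),round(q['p'],2)) for q in r[:1]])
print(telemetry.state()['time_s'])
E
```

```text
scene disc top centre [ 0.5576 -0.1873  0.0947] free r [ 0.4925 -0.2098  0.079 ] [ 0.558  -0.1873  0.0946]
 wing rect [ 0.49735486 -0.21308258] (92.58735656738281, 28.50274658203125) 51.624603271484375 centre at grip [ 0.5701 -0.2147  0.1313] from disc [ 0.5644 -0.2133  0.1332]
 reactor [0.5419 0.1722] 0.13957783092568066
 stud 59 [0.5445 0.1712 0.1586] [0.5244 0.1587 0.15  ] [0.5575 0.1852 0.168 ]
side disc top centre [ 0.5542 -0.1912  0.0935] free r [ 0.488  -0.2132  0.0787] [ 0.5544 -0.1915  0.0933]
 wing rect [ 0.48327286 -0.21021753] (91.41478729248047, 26.331449508666992) 55.095314025878906 centre at grip [ 0.556  -0.2164  0.1335] from disc [ 0.5611 -0.2173  0.132 ]
 reactor [0.5405 0.1658] 0.13899126558083144
 stud 43 [0.5367 0.1643 0.1584] [0.523  0.1506 0.1501] [0.5515 0.1848 0.1684]
scene beaker [([0.433, -0.001, -0.001], 0.59)]
scene vial_block [([0.674, 0.012, -0.001], 0.59)]
scene amber_bottle [([0.348, -0.299, -0.003], 0.78)]
scene jar [([0.429, -0.418, -0.0], 0.82)]
scene wash_bottle [([0.347, 0.288, -0.001], 0.78)]
scene tip_box [([0.403, 0.395, -0.001], 0.96)]
side beaker [([0.434, 0.003, 0.004], 0.73)]
side vial_block [([0.675, 0.011, 0.001], 0.65)]
side amber_bottle [([0.347, -0.3, 0.002], 0.72)]
side jar [([0.427, -0.419, -0.004], 0.68)]
side wash_bottle [([0.35, 0.284, 0.0], 0.72)]
side tip_box [([0.403, 0.394, -0.002], 0.71)]
2.05
```

```bash
cat > k.py <<'E'
from h import *
def wr(Rm,j1,p):
    B=Rn.from_euler('z',j1)*Rn.from_euler('y',p); M=(B.inv()*Rn.from_matrix(Rm)).as_matrix()
    # M=Rz(j4)Ry(j5)Rz(j6+pi)
    e=Rn.from_matrix(M).as_euler('ZYZ'); return e[0],e[1],(e[2]-np.pi+np.pi)%(2*np.pi)-np.pi
n=np.array([.145,-.555,.82]); n/=np.linalg.norm(n)
w=np.array([-.389,-.7935,-.4685]); w-=n*(w@n); w/=np.linalg.norm(w)
y=np.cross(n,w)
C=np.array([.5559,-.1893,.0941])
def grasp(s):
    z=-n; x=s*y; return np.c_[x,np.cross(z,x),z]
if __name__=='__main__':
    s=telemetry.state(); R0=Rn.from_quat(s['tcp_rot']); print(wr(R0.as_matrix(),1.2,.359+1.511))
    for sg in (1,-1):
        G=grasp(sg)
        for j1 in (-.45,-.55): print(sg,np.round(wr(G,j1,1.9),2))
        rel=(R0.inv()*Rn.from_matrix(G)).as_rotvec(degrees=True); print('rel',rel.round(1), np.linalg.norm(rel),'tcp',(C+.0313*n).round(4))
        # shortest levelling rotation: tilt to down
        a=np.cross(n,[0,0,1]);a/=np.linalg.norm(a); L=Rn.from_rotvec(a*np.arccos(n[2]))*Rn.from_matrix(G)
        print('levelled yaw x',np.degrees(np.arctan2(*L.as_matrix()[[1,0],0])), 'tcp rel rot',(Rn.from_matrix(G).inv()*L).as_rotvec(degrees=True).round(1))
E
python3 k.py
```

```text
(np.float64(-2.13411978828848e-05), np.float64(1.2717111784074837), np.float64(-0.11501822964003772))
1 [ 0.45  1.66 -0.15]
1 [ 0.41  1.7  -0.23]
rel [38.3  8.7 92.6] 100.62019933908704 tcp [ 0.5604 -0.2067  0.1197]
levelled yaw x -20.584886598863488 tcp rel rot [-28.6  20.2  -0. ]
-1 [0.45 1.66 2.99]
-1 [0.41 1.7  2.91]
rel [ -8.4  37.3 -81.2] 89.79132188721859 tcp [ 0.5604 -0.2067  0.1197]
levelled yaw x 159.41511340113652 tcp rel rot [ 28.6 -20.2  -0. ]
```

Call:
{"name": "servo_tool", "arguments": {"commands": [[[0,0,-0.041],[0,0,0],100],[[0,0,-0.041],[0,0,0],100],[[0,0,-0.041],[0,0,0],100],[[-0.029,0.026,0],[0,0,0],100],[[-0.029,0.026,0],[0,0,0],100],[[-0.029,0.026,0],[0,0,0],100],[[-0.029,0.026,0],[0,0,0],100],[[-0.029,0.026,0],[0,0,0],100],[[-0.029,0.026,0],[0,0,0],100],[[-0.029,0.026,0],[0,0,0],100],[[-0.029,0.026,0],[0,0,0],100],[[-0.029,0.026,0],[0,0,0],100],[[-0.029,0.026,0],[0,0,0],100],[[-0.029,0.026,0],[0,0,0],100],[[-0.029,0.026,0],[0,0,0],100],[[-0.029,0.026,0],[0,0,0],100],[[-0.029,0.026,0],[0,0,0],100],[[-0.029,0.026,0],[0,0,0],100],[[-0.029,0.026,0],[0,0,0],100],[[-0.029,0.026,0],[0,0,0],100]]}}

```text
time_s: 3.72
tool_pos: [0.4551, -0.0103, 0.3459]
tcp_rot: [0.792, 0.611, 0.0, 0.0]
force: [-0.5, 0.0, 0.1]
gripper_width: 0.0877
```

Call:
{"name": "servo_tool", "arguments": {"commands": [[[-0.029,0.026,0],[0,0,0],100],[[-0.029,0.026,0],[0,0,0],100],[[-0.029,0.026,0],[0,0,0],100],[[-0.029,0.026,0],[0,0,0],100],[[-0.029,0.026,0],[0,0,0],100],[[-0.029,0.026,0],[0,0,0],100],[[-0.029,0.026,0],[0,0,0],100],[[0,0,0],[2.55,0.58,6.17],100],[[0,0,0],[2.55,0.58,6.17],100],[[0,0,0],[2.55,0.58,6.17],100],[[0,0,0],[2.55,0.58,6.17],100],[[0,0,0],[2.55,0.58,6.17],100],[[0,0,0],[2.55,0.58,6.17],100],[[0,0,0],[2.55,0.58,6.17],100],[[0,0,0],[2.55,0.58,6.17],100],[[0,0,0],[2.55,0.58,6.17],100],[[0,0,0],[2.55,0.58,6.17],100],[[0,0,0],[2.55,0.58,6.17],100],[[0,0,0],[2.55,0.58,6.17],100],[[0,0,0],[2.55,0.58,6.17],100]]}}

```text
time_s: 5.38
tool_pos: [0.5797, -0.2509, 0.3453]
tcp_rot: [0.961, -0.062, -0.114, -0.245]
force: [-0.8, 0.3, -0.8]
gripper_width: 0.0878
```

```bash
cat > goto.py <<'E'
from k import *
def delta(p,Rt):
    s=telemetry.state(); R0=Rn.from_quat(s['tcp_rot'])
    return R0.inv().apply(p-s['tool_pos']).round(4),(R0.inv()*Rn.from_matrix(Rt)).as_rotvec(degrees=True).round(2)
E
python3 - <<'E'
from goto import *
s=telemetry.state(); im,d=snapshot('wrist'); save('wrist1',im); np.save('wrist1.npy',d)
for l in ['wing_grip','nut','cover']:
    r=spotter.pinpoint('wrist',l); print(l,[(np.round(q['centre'],4).tolist(),round(q['p'],2)) for q in r[:2]])
r=spotter.cut_out('wrist','nut'); 
P=cloud('wrist',d,(s['tool_pos'],s['tcp_rot'])); 
if r:
    m=r[0]['region']&(d>0); N=P[m]; print(r[0]['p'],m.sum()); h=(N-C)@n; print(np.percentile(h,[1,10,50,90,99]).round(4))
    T=N[(h>.045)&(h<.066)]; B=np.c_[T@w,T@y]; print('wing ext',np.percentile(B,[1,50,99],axis=0).round(4), 'C', C@w,C@y)
    T2=N[(h>.04)&(h<.07)]
    print(cv2.minAreaRect(((np.c_[T2@w,T2@y])*1000).astype(np.float32)))
    print('svd',np.linalg.svd(B-B.mean(0),full_matrices=False)[2][0])
r=spotter.cut_out('wrist','cover')
if r:
    m=r[0]['region']&(d>0); Q=P[m]; k=abs((Q-C)@n)<.006; I=Q[k]; c0=I.mean(0); print('plane n',np.linalg.svd(I-c0)[2][2].round(3),((I-C)@n).mean().round(4))
    from scipy.optimize import least_squares
    A=np.c_[(I-C)@w,(I-C)@y]; hull=cv2.convexHull((A*1000).astype(np.float32))[:,0]/1000
    print('disc centre off',least_squares(lambda p:np.hypot(*(hull-p[:2]).T)-p[2],[0,0,.08],loss='soft_l1',f_scale=.002).x)
print('to standoff',delta(C+.13*n,grasp(1)),s['joint_positions'].round(2))
E
```

```text
wing_grip [([0.7859, 0.0308, -0.0013], 0.64), ([0.5617, -0.216, 0.1301], 0.58)]
nut [([0.5556, -0.1957, 0.0948], 0.88), ([0.3519, 0.2885, -0.0026], 0.38)]
cover [([0.5589, -0.1892, 0.0887], 0.85)]
0.9 1430
[0.0003 0.0061 0.043  0.0569 0.0584]
wing ext [[-0.1539  0.5164]
 [-0.1159  0.5224]
 [-0.0687  0.5299]] C -0.11004844430777028 0.5221344523268482
((-109.72956848144531, 523.2996215820312), (13.386749267578125, 92.2330551147461), 89.1959228515625)
svd [ 0.99987194 -0.01600339]
plane n [ 0.149 -0.552  0.82 ] 0.0002
disc centre off [0.00117999 0.00078393 0.07970867]
to standoff (array([0.0315, 0.0765, 0.1201]), array([ 5.22,  1.11, 12.62])) [-0.68  0.6   0.95  0.3   2.06 -0.47]
```

View pics/wrist1.png

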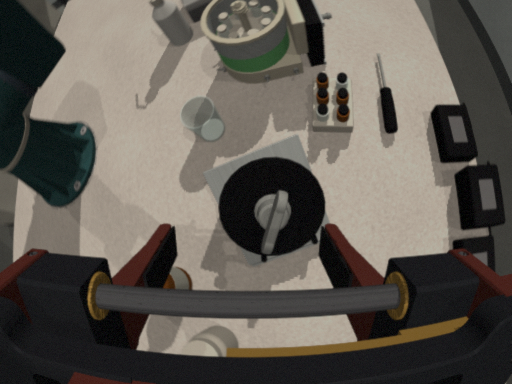

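Call:
{"name": "servo_tool", "arguments": {"commands": [[[0.008,0.019,0.03],[0,0,0],100],[[0.008,0.019,0.03],[0,0,0],100],[[0.008,0.019,0.03],[0,0,0],100],[[0.008,0.019,0.03],[0,0,0],100],[[0,0,0],[2.6,0.6,6.3],100],[[0,0,0],[2.6,0.6,6.3],100],[[0,0,0],[0,0,0],100]]}}

```text
time_s: 6.27
tool_pos: [0.5741, -0.2613, 0.1994]
tcp_rot: [0.938, -0.174, -0.127, -0.273]
force: [-0.1, -0.6, -0.1]
gripper_width: 0.0879
```

Run:
```python
from goto import *
C2=C+.0008*w+.001*y
print(delta(C2+.0313*n,grasp(1)),telemetry.state()['time_s'])
```

```text
(array([0.0012, 0.0003, 0.0975]), array([-0.16,  0.01, -0.37])) 6.2667
```

Call:
{"name": "servo_tool", "arguments": {"commands": [[[0.001,0,0.03],[0,0,-0.4],100],[[0,0,0.03],[0,0,0],100],[[0,0,0.025],[0,0,0],100],[[0,0,0.012],[0,0,0],100],[[0,0,0],[0,0,0],100],[[0,0,0],[0,0,0],10],[[0,0,0],[0,0,0],0],[[0,0,0],[0,0,0],0],[[0,0,0],[0,0,0],0],[[0,0,0],[0,0,0],0],[[0,0,0],[0,0,0],0],[[0,0,0],[0,0,0],0],[[0,0,0],[0,0,0],0],[[0,0,0],[0,0,0],0]], "squeeze": 50}}

```text
time_s: 7.43
tool_pos: [0.5619, -0.2077, 0.1207]
tcp_rot: [0.939, -0.169, -0.125, -0.273]
force: [-0.2, 0.4, 0.6]
gripper_width: 0.0318
```

Run:
```python
from goto import *
C2=C+.0008*w+.001*y
s=telemetry.state();print(delta(C2+.0313*n,grasp(1)),s['time_s'],s['gripper_width'],s['force'])
im,d=snapshot('wrist'); save('wrist2',im)
```

```text
(array([-0.0003,  0.001 ,  0.0015]), array([-0.07, -0.08,  0.23])) 7.4333 0.031839482212930384 [-0.19685742  0.42837597  0.63234456]
```

View pics/wrist2.png

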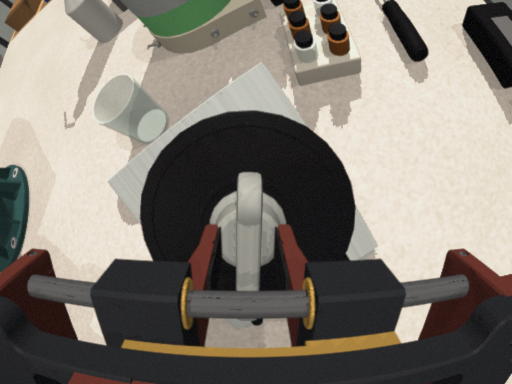

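Fingers straddle the plate (pads at about columns 210 and 285, wing near 250) and are still closing.

Call:
{"name": "servo_tool", "arguments": {"commands": [[[0,0,0.001],[0,0,0],0],[[0,0,0],[0,0,0],0],[[0,0,0],[0,0,0],0],[[0,0,0],[0,0,0],0],[[0,0,0],[0,0,0],0],[[0,0,0],[0,0,0],0]]}}

```text
time_s: 7.98
tool_pos: [0.5616, -0.207, 0.1198]
tcp_rot: [0.939, -0.169, -0.125, -0.273]
force: [-0.5, 0.1, -0.9]
gripper_width: 0.0126
```

Call:
{"name": "servo_tool", "arguments": {"commands": [[[0,0,0],[0,0,0],0],[[0,0,-0.008],[0,0,0],0],[[0,0,-0.008],[0,0,0],0],[[0,0,-0.008],[0,0,0],0],[[0,0,-0.012],[0,0,0],0],[[0,0,-0.02],[0,0,0],0],[[0,0,-0.03],[0,0,0],0],[[0,0,-0.03],[0,0,0],0],[[0,0,-0.02],[0,0,0],0],[[0,0,0],[0,0,0],0]]}}

```text
time_s: 8.82
tool_pos: [0.5833, -0.2868, 0.2355]
tcp_rot: [0.94, -0.169, -0.121, -0.271]
force: [0.5, 0.3, -2.5]
gripper_width: 0.0127
```

Run:
```python
from goto import *
s=telemetry.state();print(s['time_s'],s['gripper_width'],s['force'],s['wrist_torque'],s['tool_pos'],s['joint_positions'].round(2))
im,d=snapshot('side'); save('side3',im)
L=Rn.from_quat(s['tcp_rot']); zz=-L.as_matrix()[:,2]; a=np.cross(zz,[0,0,1]);a/=np.linalg.norm(a)
Lv=Rn.from_rotvec(a*np.arccos(zz[2]))*L
print('level rot',(L.inv()*Lv).as_rotvec(degrees=True).round(2),'yaw after',np.arctan2(*Lv.as_matrix()[[1,0],0]))
```

```text
8.8167 0.012690562755727596 [ 0.50448574  0.26787704 -2.52507392] [-0.62060817 -0.06995269 -0.03253437] [ 0.58326713 -0.28677591  0.23549861] [-0.75  0.7   1.04  0.33  1.91 -0.36]
level rot [-28.5   19.47  -0.  ] yaw after -0.35611540915839734
```

View pics/side3.png

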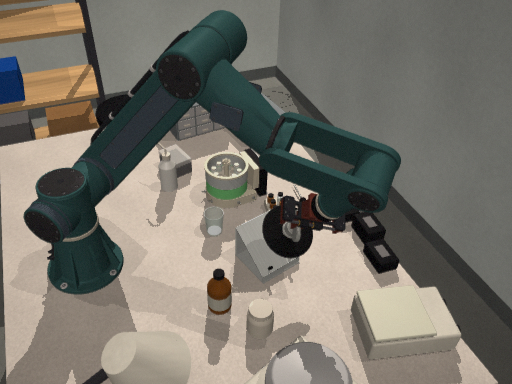

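Call:
{"name": "servo_tool", "arguments": {"commands": [[[0,0,-0.01],[-5.7,3.9,0],0],[[0,0,-0.01],[-5.7,3.9,0],0],[[0,0,-0.01],[-5.7,3.9,0],0],[[0,0,-0.01],[-5.7,3.9,0],0],[[0,0,-0.01],[-5.7,3.9,0],0],[[-0.008,-0.017,0],[0,0,0],0],[[-0.0165,-0.034,0],[0,0,0],0],[[-0.0165,-0.034,0],[0,0,0],0],[[-0.0165,-0.034,0],[0,0,0],0],[[-0.0165,-0.034,0],[0,0,0],0],[[-0.0165,-0.034,0],[0,0,0],0],[[-0.0165,-0.034,0],[0,0,0],0],[[-0.0165,-0.034,0],[0,0,0],0],[[-0.0165,-0.034,0],[0,0,0],0],[[-0.0165,-0.034,0],[0,0,0],0],[[-0.0165,-0.034,0],[0,0,0],0],[[-0.0165,-0.034,0],[0,0,0],0],[[-0.008,-0.017,0],[0,0,0],0]]}}

```text
time_s: 10.37
tool_pos: [0.5385, 0.1563, 0.2783]
tcp_rot: [0.985, -0.175, -0.008, -0.004]
force: [0.5, -0.8, -2.1]
gripper_width: 0.0125
```

Call:
{"name": "servo_tool", "arguments": {"commands": [[[0,0,0],[0,0,-7],0],[[0,0,0],[0,0,-7],0],[[0,0,0],[0,0,-7],0],[[0,0,0],[0,0,-7],0],[[0,0,0],[0,0,-7],0],[[0,0,0],[0,0,-7],0],[[0,0,0],[0,0,-7],0],[[0,0,0],[0,0,-7],0],[[0,0,0],[0,0,-7],0],[[0,0,0],[0,0,-7],0],[[0,0,0],[0,0,-7],0],[[0,0,0],[0,0,-7],0],[[0,0,0],[0,0,-7],0],[[0,0,0],[0,0,-7],0],[[0,0,0],[0,0,-7],0],[[0,0,0],[0,0,-7],0],[[0,0,0],[0,0,-7],0],[[0,0,0],[0,0,-7],0],[[0,0,0],[0,0,-7],0],[[0,0,0],[0,0,-7],0]]}}

```text
time_s: 12.03
tool_pos: [0.5394, 0.1523, 0.2781]
tcp_rot: [0.5, 0.866, 0.0, -0.008]
force: [0.2, 0.4, -1.6]
gripper_width: 0.0127
```

```bash
cat > chk.py <<'E'
import sys
from h import *
from scipy.optimize import least_squares
tag=sys.argv[1]
s=telemetry.state();print(s['time_s'],s['gripper_width'],s['force'].round(2),s['wrist_torque'].round(2),s['tool_pos'].round(4),s['joint_positions'].round(3))
M=Rn.from_quat(s['tcp_rot']).as_matrix(); print('toolz',M[:,2].round(4),'yaw',np.degrees(np.arctan2(M[1,0],M[0,0])).round(1))
for c in ['scene','side','wrist']:
    s=telemetry.state(); im,d=snapshot(c); save(c+tag,im); P=cloud(c,d,(s['tool_pos'],s['tcp_rot'])); np.save('P_'+c+tag+'.npy',P)
    r=spotter.cut_out(c,'cover')
    if r:
        m=r[0]['region']&(d>0); Q=P[m]; tp=s['tool_pos']; Q=Q[(np.hypot(*(Q-tp)[:,:2].T)<.1)&(abs(Q[:,2]-tp[2])<.09)]
        z0=np.median(Q[:,2]); I=Q[abs(Q[:,2]-z0)<.006]; z0=np.median(I[:,2]); I=Q[abs(Q[:,2]-z0)<.0045]
        q=np.linalg.svd(I-I.mean(0),full_matrices=False)[2][2]; q*=np.sign(q[2])
        hull=cv2.convexHull((I[:,:2]*1000).astype(np.float32))[:,0]/1000
        f=least_squares(lambda p:np.hypot(*(hull-p[:2]).T)-p[2],[*tp[:2],.08],loss='soft_l1',f_scale=.002).x
        print(c,'cover p',round(r[0]['p'],2),len(I),'z',z0.round(4),'n',q.round(3),'circ',f.round(4))
    for l in ['cover','seat','stud_tip','nut','wing_grip']:
        if len(sys.argv)>2 and l not in sys.argv[2:]: continue
        r=spotter.pinpoint(c,l); print('  ',l,[(np.round(q['centre'],4).tolist(),round(q['p'],2)) for q in r[:1]])
E
python3 chk.py a cover
```

```text
12.0333 0.012718094127776119 [ 0.23  0.39 -1.58] [ 0.02 -0.06  0.03] [0.5394 0.1523 0.2781] [ 0.145  0.263  1.511  0.011  1.381 -1.953]
toolz [-0.0144  0.0084 -0.9999] yaw 120.0
scene cover p 0.84 961 z 0.2349 n [ 0.012 -0.01   1.   ] circ [0.5438 0.1565 0.0799]
   cover [([0.5402, 0.1515, 0.2289], 0.89)]
side cover p 0.56 719 z 0.2341 n [ 0.009 -0.002  1.   ] circ [0.5397 0.1503 0.0782]
   cover [([0.5382, 0.1539, 0.2293], 0.87)]
wrist cover p 0.57 20809 z 0.236 n [ 0.005 -0.007  1.   ] circ [0.543  0.1543 0.0792]
   cover [([0.5477, 0.1517, 0.2308], 0.87)]
```

View pics/sidea.png

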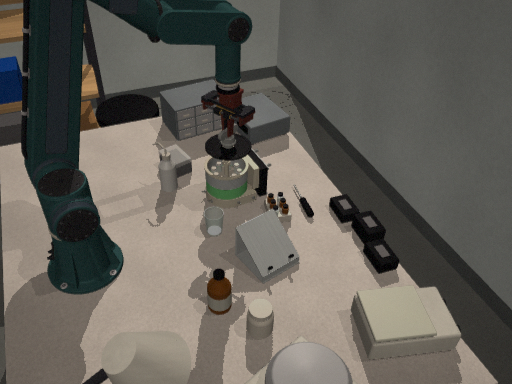

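View pics/scenea.png

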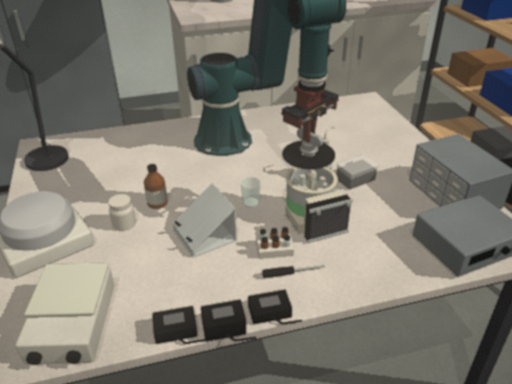

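View pics/wrista.png

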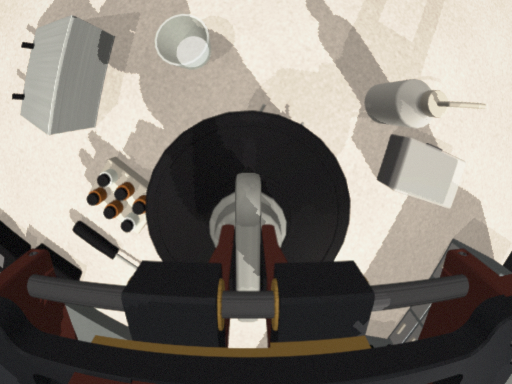

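Run:
```python
from h import *
from scipy.optimize import least_squares
d=np.load('wrist1.npy'); P=cloud('wrist',d,(np.array([.5797,-.2509,.3453]),Rn.from_quat([.961,-.062,-.114,-.245]).as_quat()))
Q=P.reshape(-1,3)[d.ravel()>0]; rr=np.hypot(Q[:,0]-.541,Q[:,1]-.169)
I=Q[(abs(Q[:,2]-.14)<.005)&(rr<.095)]; print(len(I),np.median(I[:,2]))
hull=cv2.convexHull((I[:,:2]*1000).astype(np.float32))[:,0]/1000
print(least_squares(lambda p:np.hypot(*(hull-p[:2]).T)-p[2],[.541,.169,.08],loss='soft_l1',f_scale=.001).x, least_squares(lambda p:np.hypot(*(hull-p[:2]).T)-.08,[.541,.169],loss='soft_l1',f_scale=.001).x)
for c in ['scene','side']:
    d=np.load(c+'0.npy'); P=cloud(c,d).reshape(-1,3); rr=np.hypot(P[:,0]-.541,P[:,1]-.169)
    I=P[(abs(P[:,2]-.1395)<.004)&(rr<.095)]
    hull=cv2.convexHull((I[:,:2]*1000).astype(np.float32))[:,0]/1000
    print(c,least_squares(lambda p:np.hypot(*(hull-p[:2]).T)-p[2],[.541,.169,.08],loss='soft_l1',f_scale=.001).x)
s=telemetry.state(); M=Rn.from_quat(s['tcp_rot']); z=M.as_matrix()[:,2]
a=np.cross(z,[0,0,-1]); rv=M.inv().apply(a); print('level rot deg',np.degrees(rv).round(2))
for D in ([-.0008,.0154,0],): print('tool shift',M.inv().apply(D).round(4))
```

```text
904 0.14008398597966962
[0.54006544 0.16634198 0.07923179] [0.54015164 0.16712646]
scene [0.54285889 0.1716502  0.08131057]
side [0.54287651 0.16812642 0.08421867]
level rot deg [-0.16 -0.53  0.  ]
tool shift [0.0138 0.0069 0.0001]
```

Call:
{"name": "servo_tool", "arguments": {"commands": [[[0.013,0.007,0],[-0.2,-0.5,0],0],[[0,0,0.01],[0,0,-7],0],[[0,0,0.01],[0,0,-7],0],[[0,0,0.01],[0,0,-7],0],[[0,0,0.01],[0,0,-7],0],[[0,0,0.01],[0,0,-7],0],[[0,0,0.01],[0,0,-5],0],[[0,0,0],[0,0,0],0],[[0,0,0],[0,0,0],0],[[0,0,0],[0,0,0],0]]}}

```text
time_s: 13.32
tool_pos: [0.5421, 0.1663, 0.2212]
tcp_rot: [0.178, 0.984, 0.001, 0.001]
force: [0.2, 0.0, -2.2]
gripper_width: 0.0125
```

```bash
python3 chk.py b cover
python3 - <<'E'
from h import *
a=cv2.imread('pics/sideb.png')[120:220,170:290]; b=cv2.imread('pics/sceneb.png')[110:250,260:370]
cv2.imwrite('pics/crop_b.png',np.hstack([cv2.resize(a,(400,400*100//120)),cv2.resize(b,(262,333))]))
E
```

```text
13.3167 0.012465482731312297 [ 0.25  0.03 -2.2 ] [ 0.07  0.07 -0.12] [0.5421 0.1663 0.2212] [ 1.760e-01  3.120e-01  1.586e+00  1.000e-03  1.242e+00 -2.609e+00]
toolz [ 1.7e-03  8.0e-04 -1.0e+00] yaw 159.5
scene cover p 0.93 941 z 0.1784 n [-0.004 -0.003  1.   ] circ [0.5468 0.1704 0.0789]
   cover [([0.5444, 0.1704, 0.1707], 0.97)]
side cover p 0.76 730 z 0.1769 n [-0.004 -0.001  1.   ] circ [0.5416 0.1675 0.0799]
   cover [([0.5393, 0.1693, 0.1729], 0.72)]
wrist cover p 0.75 20934 z 0.1772 n [-0.005 -0.003  1.   ] circ [0.5432 0.1695 0.0794]
   cover [([0.3532, 0.2852, -0.0018], 0.71)]
```

View pics/crop_b.png

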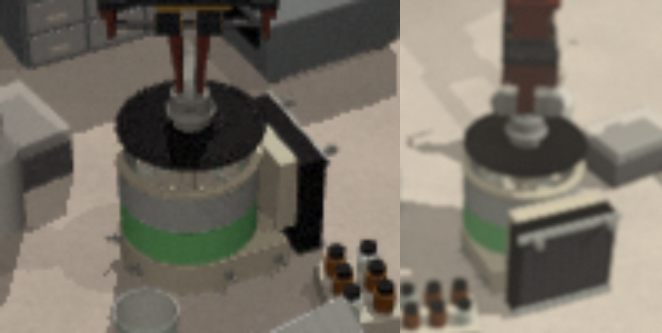

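Call:
{"name": "servo_tool", "arguments": {"commands": [[[0.0025,-0.002,0],[0,0,0],0],[[0,0,0.005],[0,0,0],0],[[0,0,0.005],[0,0,0],0],[[0,0,0.005],[0,0,0],0],[[0,0,0.003],[0,0,0],0],[[0,0,0.003],[0,0,0],0],[[0,0,0],[0,0,0],0],[[0,0,0],[0,0,0],0]]}}

```text
time_s: 14.43
tool_pos: [0.5387, 0.1652, 0.1992]
tcp_rot: [0.176, 0.984, 0.0, 0.0]
force: [0.2, 0.2, -2.7]
gripper_width: 0.0127
```

Call:
{"name": "servo_tool", "arguments": {"commands": [[[0,0,0.002],[0,0,0],0],[[0,0,0.002],[0,0,0],0],[[0,0,0.002],[0,0,0],0],[[0,0,0],[0,0,0],0],[[0,0,0],[0,0,0],0]]}}

```text
time_s: 14.85
tool_pos: [0.5387, 0.1652, 0.1934]
tcp_rot: [0.176, 0.984, 0.0, 0.0]
force: [-0.2, -0.2, -2.7]
gripper_width: 0.0125
```

```bash
python3 -c "
from h import *
s=telemetry.state();print(s['force'].round(2),s['wrist_torque'].round(2),s['tool_pos'].round(4))"
```

```text
[-0.15 -0.19 -2.65] [ 0.06  0.   -0.02] [0.5387 0.1652 0.1934]
```

Call:
{"name": "servo_tool", "arguments": {"commands": [[[0,0,0.002],[0,0,0],0],[[0,0,0.002],[0,0,0],0],[[0,0,0],[0,0,0],0],[[0,0,0],[0,0,0],0]]}}

```text
time_s: 15.18
tool_pos: [0.539, 0.1653, 0.1897]
tcp_rot: [0.176, 0.984, 0.0, 0.001]
force: [0.2, 1.0, -0.7]
gripper_width: 0.0127
```

```bash
python3 -c "
from h import *
s=telemetry.state();print(s['force'].round(2),s['wrist_torque'].round(2),s['tool_pos'].round(4))"
```

```text
[ 0.23  0.97 -0.68] [ 0.06  0.13 -0.08] [0.539  0.1653 0.1897]
```

Call:
{"name": "servo_tool", "arguments": {"commands": [[[0,0,0.001],[0,0,0],0],[[0,0,0.001],[0,0,0],0],[[0,0,0],[0,0,0],0],[[0,0,0],[0,0,0],0]]}}

```text
time_s: 15.52
tool_pos: [0.539, 0.1653, 0.1876]
tcp_rot: [0.176, 0.984, 0.0, 0.001]
force: [1.1, 0.4, -1.4]
gripper_width: 0.0126
```

```bash
python3 chk.py c cover
python3 - <<'E'
from h import *
a=cv2.imread('pics/sidec.png')[120:220,170:290]; b=cv2.imread('pics/scenec.png')[110:250,260:370]
cv2.imwrite('pics/crop_c.png',np.hstack([cv2.resize(a,(400,400*100//120)),cv2.resize(b,(262,333))]))
E
```

```text
15.5167 0.012608952762630798 [ 1.13  0.41 -1.36] [0.09 0.01 0.05] [0.539  0.1653 0.1876] [ 0.175  0.341  1.634  0.     1.166 -2.613]
toolz [ 1.4e-03  7.0e-04 -1.0e+00] yaw 159.7
scene cover p 0.73 901 z 0.1481 n [-0.    -0.001  1.   ] circ [0.5443 0.1704 0.0788]
   cover [([0.5398, 0.1689, 0.1388], 0.86)]
side cover p 0.7 715 z 0.1465 n [-0.003  0.003  1.   ] circ [0.5377 0.1663 0.0797]
   cover [([0.5387, 0.1712, 0.1407], 0.64)]
wrist cover p 0.98 21119 z 0.147 n [-0.003 -0.003  1.   ] circ [0.5399 0.1683 0.079 ]
   cover [([0.543, 0.1658, 0.1392], 0.79)]
```

View pics/crop_c.png

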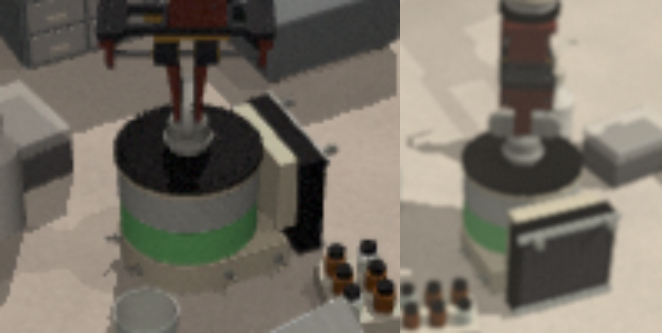

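Call:
{"name": "servo_tool", "arguments": {"commands": [[[0,0,0.001],[0,0,0],0],[[0,0,0.001],[0,0,0],0],[[0,0,0],[0,0,0],0]]}}

```text
time_s: 16.22
tool_pos: [0.5388, 0.1652, 0.1853]
tcp_rot: [0.176, 0.984, 0.0, 0.0]
force: [1.5, 0.6, -0.2]
gripper_width: 0.013
```

```bash
python3 -c "
from h import *
s=telemetry.state();print(s['force'].round(2),s['wrist_torque'].round(2),s['tool_pos'].round(4))"
```

```text
[ 1.49  0.61 -0.24] [ 0.17 -0.02  0.02] [0.5388 0.1652 0.1853]
```

Call:
{"name": "servo_tool", "arguments": {"commands": [[[0,0,0.001],[0,0,0],0],[[0,0,0],[0,0,0],0]]}}

```text
time_s: 16.38
tool_pos: [0.5388, 0.1653, 0.185]
tcp_rot: [0.176, 0.984, 0.0, 0.001]
force: [-0.3, 0.7, 3.9]
gripper_width: 0.0125
```

Call:
{"name": "servo_tool", "arguments": {"commands": [[[0,0,0.001],[0,0,0],0],[[0,0,0],[0,0,0],0]]}}

```text
time_s: 16.55
tool_pos: [0.5389, 0.1652, 0.1848]
tcp_rot: [0.176, 0.984, 0.0, 0.001]
force: [-1.8, -0.5, 9.6]
gripper_width: 0.0128
```

Call:
{"name": "servo_tool", "arguments": {"commands": [[[0,0,0.001],[0,0,0],0],[[0,0,0],[0,0,0],0]]}}

```text
time_s: 16.72
tool_pos: [0.539, 0.1653, 0.1847]
tcp_rot: [0.176, 0.984, 0.001, 0.001]
force: [-4.2, -0.5, 16.7]
gripper_width: 0.0124
```

Call:
{"name": "servo_tool", "arguments": {"commands": [[[0,0,-0.002],[0,0,0],0],[[0,0,0.0003],[0,0,7],0],[[0,0,0.0003],[0,0,7],0],[[0,0,0.0003],[0,0,7],0],[[0,0,0.0003],[0,0,7],0],[[0,0,0.0002],[0,0,7],0],[[0,0,0.0003],[0,0,7],0],[[0,0,0.0003],[0,0,7],0],[[0,0,0.0003],[0,0,7],0],[[0,0,0.0002],[0,0,7],0],[[0,0,0.0003],[0,0,7],0]]}}

```text
time_s: 17.63
tool_pos: [0.5378, 0.1667, 0.1823]
tcp_rot: [0.711, 0.703, 0.001, -0.001]
force: [-4.3, 5.7, 6.2]
gripper_width: 0.013
```

```bash
cat > st.py <<'E'
from h import *
s=telemetry.state();M=Rn.from_quat(s['tcp_rot']).as_matrix();print(s['time_s'],s['force'].round(2),s['wrist_torque'].round(2),s['tool_pos'].round(4),'j6',s['joint_positions'][5].round(3),'yaw',np.degrees(np.arctan2(M[1,0],M[0,0])).round(1),s['gripper_width'],'eff6',s['effort'][5].round(3))
E
python3 st.py
```

```text
17.6333 [-4.32  5.7   6.23] [1.2  0.81 0.1 ] [0.5378 0.1667 0.1823] j6 -1.385 yaw 89.3 0.012954143949814426 eff6 -1.864
```

Call:
{"name": "servo_tool", "arguments": {"commands": [[[0.001,-0.0007,0],[0,0,0],0],[[0.0003,0,0.0003],[0,0,7],0],[[0.0003,0,0.0003],[0,0,7],0],[[0.0003,0,0.0003],[0,0,7],0],[[0.0003,0,0.0003],[0,0,7],0],[[0.0003,0,0.0002],[0,0,7],0],[[0.0003,0,0.0003],[0,0,7],0],[[0.0003,0,0.0003],[0,0,7],0],[[0.0003,0,0.0003],[0,0,7],0],[[0.0003,0,0.0002],[0,0,7],0],[[0.0003,0,0.0003],[0,0,7],0]]}}

```text
time_s: 18.55
tool_pos: [0.5392, 0.1695, 0.1796]
tcp_rot: [0.986, 0.168, 0.0, -0.001]
force: [-3.0, 1.7, 7.3]
gripper_width: 0.0128
```

```bash
python3 st.py
```

```text
18.55 [-2.98  1.72  7.26] [0.49 0.53 0.01] [0.5392 0.1695 0.1796] j6 -0.158 yaw 19.4 0.012750899376431262 eff6 -1.884
```

Call:
{"name": "servo_tool", "arguments": {"commands": [[[0.0003,0,0.0003],[0,0,7],0],[[0.0003,0,0.0003],[0,0,7],0],[[0.0003,0,0.0003],[0,0,7],0],[[0.0003,0,0.0003],[0,0,7],0],[[0.0003,0,0.0002],[0,0,7],0],[[0.0003,0,0.0003],[0,0,7],0]]}}

```text
time_s: 19.05
tool_pos: [0.5413, 0.1694, 0.178]
tcp_rot: [0.981, -0.196, 0.0, -0.001]
force: [-1.5, 2.5, 6.1]
gripper_width: 0.0129
```

```bash
python3 st.py
```

```text
19.05 [-1.48  2.48  6.15] [0.35 0.5  0.02] [0.5413 0.1694 0.178 ] j6 0.575 yaw -22.6 0.01288783720545785 eff6 -1.889
```

Call:
{"name": "servo_tool", "arguments": {"commands": [[[0.0003,0,0.0003],[0,0,7],0],[[0.0003,0,0.0003],[0,0,7],0],[[0.0003,0,0.0003],[0,0,7],0]]}}

```text
time_s: 19.3
tool_pos: [0.5421, 0.1688, 0.1776]
tcp_rot: [0.928, -0.372, 0.0, -0.001]
force: [-4.3, 1.3, 13.1]
gripper_width: 0.0125
```

```bash
python3 st.py
```

```text
19.3 [-4.26  1.34 13.1 ] [0.1  0.78 0.03] [0.5421 0.1688 0.1776] j6 0.941 yaw -43.6 0.01248105738765475 eff6 -1.945
```

Call:
{"name": "servo_tool", "arguments": {"commands": [[[0.0003,0,0.0003],[0,0,7],0],[[0.0003,0,0.0003],[0,0,7],0]]}}

```text
time_s: 19.47
tool_pos: [0.5426, 0.1683, 0.1775]
tcp_rot: [0.876, -0.482, 0.0, -0.001]
force: [-5.8, 1.2, 16.2]
gripper_width: 0.0124
```

```bash
python3 st.py
```

```text
19.4667 [-5.82  1.19 16.19] [0.08 0.98 0.08] [0.5426 0.1683 0.1775] j6 1.184 yaw -57.6 0.012397620858985341 eff6 -1.871
```

Call:
{"name": "servo_tool", "arguments": {"commands": [[[0.0003,0,-0.001],[0,0,5],0],[[0.0003,0,0],[0,0,5],0]]}}

```text
time_s: 19.63
tool_pos: [0.5427, 0.168, 0.1775]
tcp_rot: [0.831, -0.556, 0.0, -0.001]
force: [-2.6, 2.3, 6.2]
gripper_width: 0.0128
```

```bash
python3 st.py
```

```text
19.6333 [-2.61  2.28  6.19] [0.28 0.46 0.16] [0.5427 0.168  0.1775] j6 1.356 yaw -67.5 0.012760914710609585 eff6 -1.076
```

Call:
{"name": "servo_tool", "arguments": {"commands": [[[0.0002,0,0],[0,0,5],0],[[0.0002,0,0],[0,0,5],0]]}}

```text
time_s: 19.8
tool_pos: [0.5428, 0.1676, 0.1774]
tcp_rot: [0.78, -0.626, -0.0, -0.001]
force: [-2.5, 2.8, 5.6]
gripper_width: 0.0126
```

```bash
python3 st.py
```

```text
19.8 [-2.54  2.78  5.57] [0.23 0.48 0.48] [0.5428 0.1676 0.1774] j6 1.529 yaw -77.5 0.012626454435041947 eff6 -0.924
```

Call:
{"name": "servo_tool", "arguments": {"commands": [[[0.0002,0,0],[0,0,5],0],[[0,0,0],[0,0,0],0]]}}

```text
time_s: 19.97
tool_pos: [0.543, 0.1673, 0.1774]
tcp_rot: [0.752, -0.66, 0.0, -0.001]
force: [-1.2, 2.7, 5.4]
gripper_width: 0.0124
```

```bash
python3 st.py
```

```text
19.9667 [-1.22  2.71  5.37] [ 0.1   0.4  -0.24] [0.543  0.1673 0.1774] j6 1.617 yaw -82.6 0.012357353915931452 eff6 0.849
```

Call:
{"name": "servo_tool", "arguments": {"commands": [[[0.0002,0,0],[0,0,5],0],[[0,0,0],[0,0,0],0]]}}

```text
time_s: 20.13
tool_pos: [0.543, 0.167, 0.1773]
tcp_rot: [0.722, -0.692, 0.0, -0.001]
force: [-1.8, 1.1, 4.6]
gripper_width: 0.0128
```

```bash
python3 st.py
```

```text
20.1333 [-1.76  1.06  4.6 ] [ 0.08  0.31 -0.27] [0.543  0.167  0.1773] j6 1.703 yaw -87.5 0.012754548546896883 eff6 0.711
```

Call:
{"name": "servo_tool", "arguments": {"commands": [[[0.0002,0,0],[0,0,4],0],[[0.0002,0,0],[0,0,4],0],[[0.0002,0,0],[0,0,4],0]]}}

```text
time_s: 20.38
tool_pos: [0.5427, 0.1664, 0.1773]
tcp_rot: [-0.647, 0.763, 0.0, 0.001]
force: [-3.1, 1.8, 5.2]
gripper_width: 0.0127
```

```bash
python3 st.py; python3 chk.py d nut wing_grip;  python3 - <<'E'
from h import *
P=np.load('P_wristd.npy')
E
```

```text
20.3833 [-3.13  1.81  5.17] [0.23 0.52 0.75] [0.5427 0.1664 0.1773] j6 1.91 yaw -99.4 0.012676287787596968 eff6 -0.375
20.3833 0.012676287787596968 [-3.13  1.81  5.17] [0.23 0.52 0.75] [0.5427 0.1664 0.1773] [1.750e-01 3.570e-01 1.637e+00 1.000e-03 1.147e+00 1.910e+00]
toolz [ 9.e-04  9.e-04 -1.e+00] yaw -99.4
scene cover p 0.8 908 z 0.148 n [-0.    -0.003  1.   ] circ [0.5437 0.1677 0.0777]
   nut [([0.5387, 0.1693, 0.1485], 0.47)]
   wing_grip [([0.5378, 0.165, 0.1971], 0.64)]
side cover p 0.61 45 z 0.1743 n [-0.005 -0.086  0.996] circ [0.5439 0.1867 0.0415]
   nut [([0.544, 0.171, 0.1451], 0.85)]
   wing_grip [([0.5412, 0.1653, 0.189], 0.59)]
wrist cover p 0.91 22726 z 0.1469 n [ 0.002 -0.     1.   ] circ [0.5411 0.1679 0.0792]
   nut [([0.5388, 0.1659, 0.1456], 0.8)]
   wing_grip [([0.5412, 0.1688, 0.1924], 0.58)]
```

View pics/wristd.png

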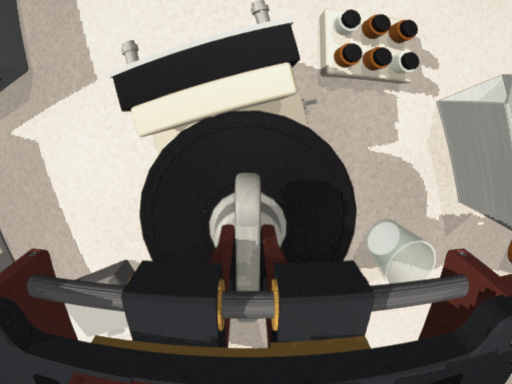

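Call:
{"name": "servo_tool", "arguments": {"commands": [[[0.0002,0,0],[0,0,5],0],[[0.0002,0,0],[0,0,5],0],[[0,0,0],[0,0,0],0]]}}

```text
time_s: 21.23
tool_pos: [0.5425, 0.166, 0.1771]
tcp_rot: [-0.578, 0.816, 0.0, 0.001]
force: [1.5, 0.6, -0.8]
gripper_width: 0.0129
```

```bash
python3 st.py
```

```text
21.2333 [ 1.49  0.64 -0.77] [ 0.05 -0.05  0.34] [0.5425 0.166  0.1771] j6 2.084 yaw -109.4 0.012922355657939328 eff6 1.309
```

Call:
{"name": "servo_tool", "arguments": {"commands": [[[0.0002,0,0],[0,0,5],0],[[0.0002,0,0],[0,0,5],0],[[0.0002,0,0],[0,0,5],0]]}}

```text
time_s: 21.48
tool_pos: [0.5422, 0.1657, 0.1771]
tcp_rot: [-0.467, 0.884, 0.001, 0.001]
force: [-2.6, 4.8, 5.5]
gripper_width: 0.014
```

```bash
python3 st.py
```

```text
21.4833 [-2.56  4.82  5.51] [0.55 0.71 1.39] [0.5422 0.1657 0.1771] j6 2.343 yaw -124.3 0.0139794676782061 eff6 0.03
```

Call:
{"name": "servo_tool", "arguments": {"commands": [[[0,0,0],[0,0,3],0],[[0,0,0],[0,0,0],0],[[0,0,0],[0,0,0],0]], "squeeze": 60}}

```text
time_s: 21.73
tool_pos: [0.5422, 0.1655, 0.1769]
tcp_rot: [-0.445, 0.895, 0.0, 0.0]
force: [-2.6, 3.1, 5.6]
gripper_width: 0.0128
```

```bash
python3 st.py; python3 chk.py e nut
```

```text
21.7333 [-2.63  3.05  5.55] [0.37 0.66 0.33] [0.5422 0.1655 0.1769] j6 2.391 yaw -127.1 0.012763975532827668 eff6 0.427
21.7333 0.012763975532827668 [-2.63  3.05  5.55] [0.37 0.66 0.33] [0.5422 0.1655 0.1769] [1.740e-01 3.570e-01 1.638e+00 1.000e-03 1.146e+00 2.391e+00]
toolz [ 3.0e-04  1.2e-03 -1.0e+00] yaw -127.1
scene cover p 0.71 950 z 0.1479 n [-0.001 -0.001  1.   ] circ [0.5418 0.1692 0.0801]
   nut [([0.5374, 0.1697, 0.1468], 0.47)]
   nut [([0.4049, 0.3946, -0.003], 0.7)]
wrist cover p 0.78 22898 z 0.1469 n [ 0.001 -0.002  1.   ] circ [0.5405 0.1674 0.0793]
   nut [([0.5413, 0.1673, 0.1445], 0.6)]
```

View pics/wriste.png

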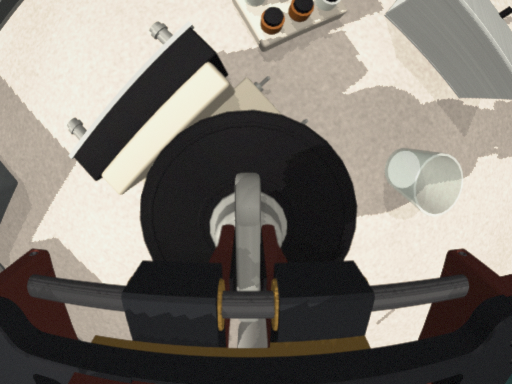

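Call:
{"name": "servo_tool", "arguments": {"commands": [[[0.0002,0,0],[0,0,5],0],[[0.0002,0,0],[0,0,5],0],[[0,0,0],[0,0,5],0]]}}

```text
time_s: 22.43
tool_pos: [0.5414, 0.1651, 0.1772]
tcp_rot: [-0.324, 0.946, 0.0, -0.0]
force: [-6.0, 2.7, 10.8]
gripper_width: 0.014
```

```bash
python3 st.py
```

```text
22.4333 [-6.    2.74 10.83] [0.37 1.02 1.46] [0.5414 0.1651 0.1772] j6 2.655 yaw -142.2 0.013965378350160396 eff6 0.003
```

Call:
{"name": "servo_tool", "arguments": {"commands": [[[0,0,0],[0,0,5],0],[[0,0,0],[0,0,0],0],[[0,0,0],[0,0,0],0]]}}

```text
time_s: 22.68
tool_pos: [0.5414, 0.1639, 0.178]
tcp_rot: [-0.283, 0.959, -0.0, -0.0]
force: [-6.6, -3.2, 20.2]
gripper_width: 0.0127
```

```bash
python3 st.py; python3 chk.py f nut
```

```text
22.6833 [-6.61 -3.16 20.17] [-0.28  1.65 -0.07] [0.5414 0.1639 0.178 ] j6 2.741 yaw -147.1 0.012686206363941644 eff6 0.039
22.6833 0.012686206363941644 [-6.61 -3.16 20.17] [-0.28  1.65 -0.07] [0.5414 0.1639 0.178 ] [ 1.720e-01  3.550e-01  1.639e+00 -1.000e-03  1.149e+00  2.741e+00]
toolz [-5.e-04 -9.e-04 -1.e+00] yaw -147.1
scene cover p 0.76 925 z 0.1483 n [ 0.007 -0.004  1.   ] circ [0.5427 0.1689 0.0803]
   nut [([0.5388, 0.1715, 0.1515], 0.81)]
side cover p 0.92 636 z 0.1472 n [ 0.005 -0.002  1.   ] circ [0.5378 0.1634 0.0792]
   nut [([0.537, 0.1687, 0.0014], 0.64)]
wrist cover p 0.86 22123 z 0.1474 n [ 0.008 -0.007  1.   ] circ [0.5402 0.1673 0.0793]
   nut [([0.5394, 0.1618, 0.1502], 0.75)]
```

View pics/wristf.png

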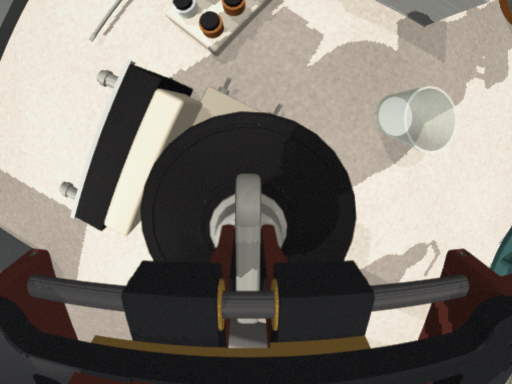

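Call:
{"name": "servo_tool", "arguments": {"commands": [[[0,0,0],[0,0,0],60],[[0,0,0],[0,0,0],60],[[0,0,0],[0,0,0],60],[[0,0,0],[0,0,0],60],[[0,0,0],[0,0,0],60],[[0,0,0],[0,0,0],60],[[0,0,-0.03],[0,0,0],60],[[0,0,-0.03],[0,0,0],60],[[0,0,-0.03],[0,0,0],60],[[0,0,-0.03],[0,0,0],60],[[0,0,0],[0,0,0],60]]}}

```text
time_s: 24.05
tool_pos: [0.5458, 0.1653, 0.303]
tcp_rot: [-0.282, 0.959, -0.0, 0.006]
force: [1.3, -0.0, -0.0]
gripper_width: 0.0525
```

```bash
cat > insp.py <<'E'
import sys
from h import *
from scipy.optimize import least_squares
tag=sys.argv[1]
for c in ['scene','side','wrist']:
    s=telemetry.state(); im,d=snapshot(c); save(c+tag,im); P=cloud(c,d,(s['tool_pos'],s['tcp_rot'])).reshape(-1,3)[d.ravel()>0]; np.save('P_'+c+tag+'.npy',P)
    r=np.hypot(P[:,0]-.5405,P[:,1]-.1675)
    I=P[(r<.085)&(r>.035)&(abs(P[:,2]-.147)<.006)]; q=np.linalg.svd(I-I.mean(0),full_matrices=False)[2][2]; q*=np.sign(q[2])
    J=P[(r<.085)&(abs(P[:,2]-.147)<.004)]
    hull=cv2.convexHull((J[:,:2]*1000).astype(np.float32))[:,0]/1000
    f=least_squares(lambda p:np.hypot(*(hull-p[:2]).T)-p[2],[.5405,.1675,.08],loss='soft_l1',f_scale=.002).x
    W=P[(r<.055)&(P[:,2]>.176)&(P[:,2]<.225)]
    T=W[W[:,2]>np.percentile(W[:,2],90)-.004] if len(W) else W
    print(c,'disc z',np.median(I[:,2]).round(4),'n',q.round(3),f.round(4),'wing top pct',np.percentile(W[:,2],[50,90,99]).round(4) if len(W) else None)
    if len(T)>10:
        (a,b),sz,an=cv2.minAreaRect((T[:,:2]*1000).astype(np.float32)); v=np.linalg.svd(T[:,:2]-T[:,:2].mean(0),full_matrices=False)[2][0]
        print('   wing rect',round(a,1),round(b,1),np.round(sz,1),'dir',np.degrees(np.arctan2(v[1],v[0])).round(1))
    H=P[(r<.03)&(r>.01)&(P[:,2]>.164)&(P[:,2]<.182)]
    if len(H): print('   hub top z',np.median(H[:,2]).round(4))
E
python3 st.py; python3 insp.py g
```

```text
24.05 [ 1.32 -0.01 -0.05] [ 0.06  0.08 -0.02] [0.5458 0.1653 0.303 ] j6 2.743 yaw -147.3 0.05254760856627017 eff6 0.012
scene disc z 0.1478 n [ 0.004 -0.002  1.   ] [0.5431 0.1695 0.0802] wing top pct [0.1964 0.2073 0.2101]
   wing rect 543.2 168.2 [14.  78.7] dir -56.4
   hub top z 0.1746
side disc z 0.1463 n [-0.001 -0.003  1.   ] [0.538  0.1646 0.0794] wing top pct [0.1952 0.2062 0.2101]
   wing rect 537.9 162.3 [16.9 81.3] dir -57.3
   hub top z 0.1747
wrist disc z 0.1469 n [ 0.    -0.001  1.   ] [0.5403 0.168  0.0796] wing top pct [0.2054 0.207  0.208 ]
   wing rect 540.4 168.0 [12.4 84.1] dir 123.0
   hub top z 0.1752
```

View pics/wristg.png

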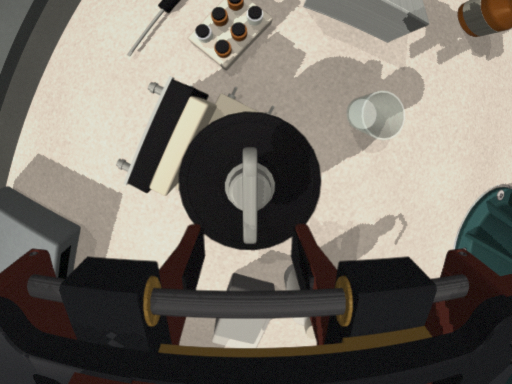

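View pics/sideg.png

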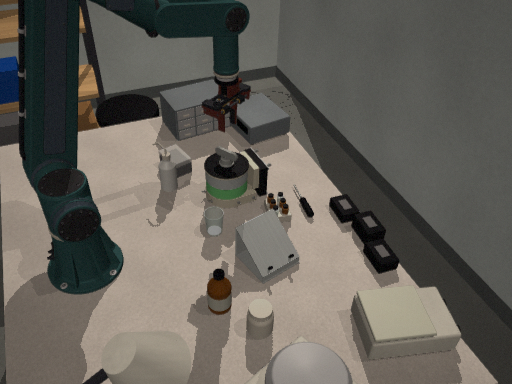

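Call:
{"name": "servo_tool", "arguments": {"commands": [[[0,0,0],[0,0,-7],60],[[0,0,0],[0,0,-7],60],[[0,0,0],[0,0,-7],60],[[0,0,0],[0,0,-7],60],[[0,0,0],[0,0,-7],60],[[0,0,0],[0,0,-7],60],[[0,0,0],[0,0,-7],60],[[0,0,0],[0,0,-7],60],[[0,0,0],[0,0,-7],60],[[0,0,0],[0,0,-7],60],[[0,0,0],[0,0,-7],60],[[0,0,0],[0,0,-7],60],[[0,0,0],[0,0,-7],60],[[0,0,0],[0,0,-7],60],[[0,0,0],[0,0,-7],60],[[0,0,0],[0,0,-7],60],[[0,0,0],[0,0,-7],60],[[0,0,0],[0,0,-7],60],[[0,0,0],[0,0,-7],60],[[0,0,0],[0,0,-7],60]]}}

```text
time_s: 25.87
tool_pos: [0.541, 0.1644, 0.2943]
tcp_rot: [0.998, -0.061, -0.002, 0.0]
force: [-0.3, 0.3, 0.2]
gripper_width: 0.0525
```

Call:
{"name": "servo_tool", "arguments": {"commands": [[[0,0,0],[0,0,-7],60],[[0,0,0],[0,0,-7],60],[[0,0,0],[0,0,-7],60],[[0,0,0],[0,0,-7],60],[[0,0,0],[0,0,-7],60],[[0,0,0],[0,0,-5],60],[[0,0,0],[0,0,0],60],[[0,0,0],[0,0,0],60]]}}

```text
time_s: 26.53
tool_pos: [0.5414, 0.1645, 0.295]
tcp_rot: [0.96, 0.28, -0.001, -0.0]
force: [0.3, 0.1, -0.7]
gripper_width: 0.0527
```

```bash
python3 st.py; python3 insp.py h
python3 - <<'E'
from h import *
s=telemetry.state(); M=Rn.from_quat(s['tcp_rot']); x=np.radians(33.); X=np.array([np.cos(x),np.sin(x),0]); Z=np.array([0,0,-1.]); G=np.c_[X,np.cross(Z,X),Z]
print('shift',M.inv().apply(np.array([.5402,.1677,.1805])-s['tool_pos']).round(4),'rot',(M.inv()*Rn.from_matrix(G)).as_rotvec(degrees=True).round(2))
E
```

```text
26.5333 [ 0.28  0.11 -0.74] [-0.03 -0.02 -0.02] [0.5414 0.1645 0.295 ] j6 -0.395 yaw 32.5 0.05270496305073956 eff6 -0.322
scene disc z 0.1478 n [ 0.003 -0.003  1.   ] [0.5431 0.1698 0.0799] wing top pct [0.1963 0.2073 0.2108]
   wing rect 541.9 168.0 [15.5 85.3] dir -57.5
   hub top z 0.1743
side disc z 0.1461 n [-0.001 -0.     1.   ] [0.5385 0.1645 0.0799] wing top pct [0.1955 0.2064 0.2097]
   wing rect 538.1 163.8 [16.3 85.1] dir -59.2
   hub top z 0.1742
wrist disc z 0.1469 n [-0.001  0.002  1.   ] [0.5402 0.1683 0.0795] wing top pct [0.2055 0.207  0.208 ]
   wing rect 539.8 168.1 [12.4 83.3] dir -57.0
   hub top z 0.1752
shift [ 0.0002 -0.0036  0.1155] rot [-0.03  0.   -0.42]
```

Call:
{"name": "servo_tool", "arguments": {"commands": [[[0,-0.0036,0.02],[0,0,0],60],[[0,0,0.03],[0,0,0],60],[[0,0,0.03],[0,0,0],60],[[0,0,0.025],[0,0,0],60],[[0,0,0.008],[0,0,0],60],[[0,0,0],[0,0,0],60],[[0,0,0],[0,0,0],0],[[0,0,0],[0,0,0],0],[[0,0,0],[0,0,0],0],[[0,0,0],[0,0,0],0],[[0,0,0],[0,0,0],0],[[0,0,0],[0,0,0],0],[[0,0,0],[0,0,0],0],[[0,0,0],[0,0,0],0],[[0,0,0],[0,0,0],0]], "squeeze": 50}}

```text
time_s: 27.93
tool_pos: [0.5406, 0.1678, 0.1841]
tcp_rot: [0.96, 0.281, 0.001, -0.0]
force: [-0.7, -0.1, 3.8]
gripper_width: 0.0131
```

```bash
python3 st.py
```

```text
27.9333 [-0.67 -0.08  3.84] [-0.03  0.26  0.01] [0.5406 0.1678 0.1841] j6 -0.392 yaw 32.7 0.013068973266511318 eff6 -0.008
```

Call:
{"name": "servo_tool", "arguments": {"commands": [[[0,0,0.0003],[0,0,7],0],[[0,0,0.0003],[0,0,7],0],[[0,0,0.0003],[0,0,7],0],[[0,0,0.0003],[0,0,7],0]]}}

```text
time_s: 28.27
tool_pos: [0.5409, 0.1675, 0.1831]
tcp_rot: [0.999, 0.038, 0.001, -0.0]
force: [-0.4, -1.5, 4.4]
gripper_width: 0.0126
```

```bash
python3 st.py
```

```text
28.2667 [-0.38 -1.53  4.45] [-0.29  0.23  0.05] [0.5409 0.1675 0.1831] j6 0.102 yaw 4.4 0.012572570553255617 eff6 -1.905
```

Call:
{"name": "servo_tool", "arguments": {"commands": [[[0,0,0.0003],[0,0,7],0],[[0,0,0.0003],[0,0,7],0]]}}

```text
time_s: 28.43
tool_pos: [0.5409, 0.1675, 0.1826]
tcp_rot: [0.996, -0.084, 0.001, -0.0]
force: [-1.2, -0.6, 4.9]
gripper_width: 0.0128
```

```bash
python3 st.py
```

```text
28.4333 [-1.24 -0.56  4.95] [-0.38  0.29 -0.  ] [0.5409 0.1675 0.1826] j6 0.347 yaw -9.6 0.012750976557711131 eff6 -1.905
```

Call:
{"name": "servo_tool", "arguments": {"commands": [[[0,0,0.0003],[0,0,7],0],[[0,0,0.0003],[0,0,7],0]]}}

```text
time_s: 28.6
tool_pos: [0.5409, 0.1675, 0.1819]
tcp_rot: [0.979, -0.205, 0.001, -0.0]
force: [-0.8, -1.6, 6.1]
gripper_width: 0.0127
```

```bash
python3 st.py
```

```text
28.6 [-0.77 -1.6   6.06] [-0.36  0.31 -0.  ] [0.5409 0.1675 0.1819] j6 0.591 yaw -23.6 0.012695381692851091 eff6 -1.9
```

Call:
{"name": "servo_tool", "arguments": {"commands": [[[0,0,0.0003],[0,0,7],0],[[0,0,0.0003],[0,0,7],0]]}}

```text
time_s: 28.77
tool_pos: [0.541, 0.1675, 0.1816]
tcp_rot: [0.947, -0.323, 0.001, -0.0]
force: [-1.2, -0.6, 9.8]
gripper_width: 0.0123
```

```bash
python3 st.py
```

```text
28.7667 [-1.16 -0.6   9.83] [-0.39  0.55 -0.02] [0.541  0.1675 0.1816] j6 0.835 yaw -37.6 0.012345060852576566 eff6 -1.93
```

Call:
{"name": "servo_tool", "arguments": {"commands": [[[0,0,0.0003],[0,0,7],0],[[0,0,0.0003],[0,0,7],0]]}}

```text
time_s: 28.93
tool_pos: [0.541, 0.1675, 0.1816]
tcp_rot: [0.9, -0.436, 0.001, -0.001]
force: [-2.4, -1.6, 13.8]
gripper_width: 0.0129
```

```bash
python3 st.py
```

```text
28.9333 [-2.35 -1.61 13.83] [-0.41  0.8   0.03] [0.541  0.1675 0.1816] j6 1.08 yaw -51.6 0.012884473153129853 eff6 -1.924
```

Call:
{"name": "servo_tool", "arguments": {"commands": [[[0,0,-0.0015],[0,0,5],0],[[0,0,0],[0,0,5],0],[[0,0,0],[0,0,5],0]]}}

```text
time_s: 29.18
tool_pos: [0.5403, 0.168, 0.1816]
tcp_rot: [0.836, -0.549, -0.0, -0.001]
force: [-0.8, 0.8, 0.7]
gripper_width: 0.0125
```

```bash
python3 st.py
```

```text
29.1833 [-0.76  0.79  0.68] [0.05 0.31 0.19] [0.5403 0.168  0.1816] j6 1.34 yaw -66.5 0.01252251205329872 eff6 -1.189
```

Call:
{"name": "servo_tool", "arguments": {"commands": [[[0,0,0],[0,0,5],0],[[0,0,0],[0,0,5],0]]}}

```text
time_s: 29.35
tool_pos: [0.5403, 0.1679, 0.1815]
tcp_rot: [0.785, -0.619, -0.0, -0.0]
force: [-0.2, 1.9, 0.8]
gripper_width: 0.0125
```

```bash
python3 st.py
```

```text
29.35 [-0.2   1.86  0.8 ] [0.04 0.32 0.46] [0.5403 0.1679 0.1815] j6 1.514 yaw -76.5 0.012544135088904602 eff6 -0.945
```

Call:
{"name": "servo_tool", "arguments": {"commands": [[[0,0,0],[0,0,5],0],[[0,0,0],[0,0,5],0]]}}

```text
time_s: 29.52
tool_pos: [0.5402, 0.1679, 0.1814]
tcp_rot: [0.729, -0.685, -0.0, -0.0]
force: [0.3, 0.5, 0.2]
gripper_width: 0.0128
```

```bash
python3 st.py
```

```text
29.5167 [0.26 0.47 0.23] [0.08 0.23 0.68] [0.5402 0.1679 0.1814] j6 1.688 yaw -86.5 0.012755391739781354 eff6 -0.724
```

Call:
{"name": "servo_tool", "arguments": {"commands": [[[0,0,0],[0,0,5],0],[[0,0,0],[0,0,5],0]]}}

```text
time_s: 29.68
tool_pos: [0.5402, 0.1679, 0.1813]
tcp_rot: [-0.666, 0.746, 0.0, 0.0]
force: [0.1, 0.5, -1.1]
gripper_width: 0.0132
```

```bash
python3 st.py
```

```text
29.6833 [ 0.1   0.48 -1.14] [0.19 0.19 0.94] [0.5402 0.1679 0.1813] j6 1.862 yaw -96.4 0.013167901342632545 eff6 -0.473
```

Call:
{"name": "servo_tool", "arguments": {"commands": [[[0,0,0],[0,0,5],0],[[0,0,0],[0,0,4],0]]}}

```text
time_s: 29.85
tool_pos: [0.5403, 0.1679, 0.1813]
tcp_rot: [-0.606, 0.796, 0.0, 0.0]
force: [0.4, 0.6, -0.3]
gripper_width: 0.0128
```

```bash
python3 st.py
```

```text
29.85 [ 0.36  0.59 -0.28] [0.15 0.22 0.82] [0.5403 0.1679 0.1813] j6 2.019 yaw -105.5 0.01276071708097675 eff6 -0.139
```

Call:
{"name": "servo_tool", "arguments": {"commands": [[[0,0,0],[0,0,0],60],[[0,0,0],[0,0,0],60],[[0,0,0],[0,0,0],60],[[0,0,0],[0,0,0],60],[[0,0,0],[0,0,0],60],[[0,0,0],[0,0,0],60],[[0,0,0],[0,0,0],60],[[0,0,-0.03],[0,0,0],60],[[0,0,-0.03],[0,0,0],60],[[0,0,-0.03],[0,0,0],60],[[0,0,-0.03],[0,0,0],60],[[0,0,0],[0,0,0],60],[[0,0,0],[0,0,0],60],[[0,0,0],[0,0,0],60]]}}

```text
time_s: 31.02
tool_pos: [0.5399, 0.1676, 0.301]
tcp_rot: [-0.607, 0.795, 0.0, 0.0]
force: [0.3, -0.4, -0.3]
gripper_width: 0.0528
```

```bash
python3 st.py; python3 insp.py i
```

```text
31.0167 [ 0.33 -0.4  -0.31] [0.02 0.14 0.03] [0.5399 0.1676 0.301 ] j6 2.016 yaw -105.3 0.05276331884150839 eff6 -0.002
scene disc z 0.1478 n [ 0.006 -0.006  1.   ] [0.5431 0.1708 0.0797] wing top pct [0.1999 0.2051 0.2073]
   wing rect 544.0 169.3 [12.2 81. ] dir -15.1
   hub top z 0.1719
side disc z 0.1464 n [ 0.002 -0.004  1.   ] [0.5372 0.1639 0.0785] wing top pct [0.1931 0.2032 0.2074]
   wing rect 537.1 165.8 [23.8 80.5] dir 166.7
   hub top z 0.172
wrist disc z 0.1468 n [ 0. -0.  1.] [0.5405 0.1688 0.0796] wing top pct [0.2023 0.2039 0.205 ]
   wing rect 541.2 169.1 [12.5 84.6] dir 165.2
   hub top z 0.1719
```

View pics/wristi.png

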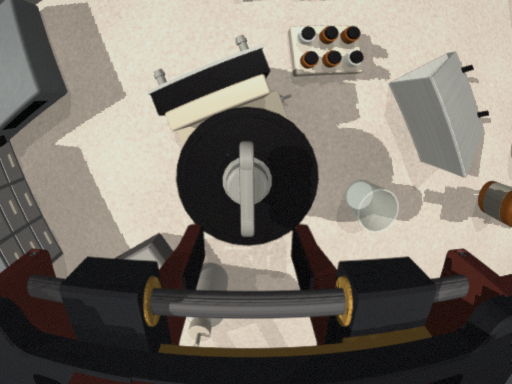

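View pics/scenei.png

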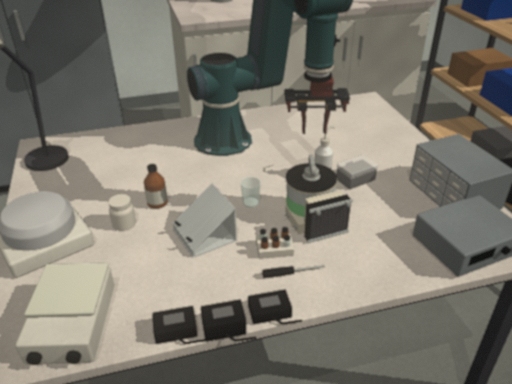

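Run:
```python
from h import *
for c,ls in {'side':['beaker','vial_block','amber_bottle','jar','wash_bottle','tip_box']}.items():
    snapshot(c)
    for l in ls: print(l,[np.round(q['centre'],3).tolist() for q in spotter.pinpoint(c,l)[:1]])
job.sign_off(); print(telemetry.state()['time_s'])
```

```text
beaker [[0.434, -0.001, 0.003]]
vial_block [[0.674, 0.006, -0.001]]
amber_bottle [[0.347, -0.3, -0.002]]
jar [[0.426, -0.415, -0.001]]
wash_bottle [[0.351, 0.288, 0.004]]
tip_box [[0.405, 0.394, -0.004]]
the job is handed in; nothing more can be done
the job is handed in; nothing more can be done
```

The cover is seated on the reactor and its wing nut is tightened down. I signed the job off at about 31 s, with the gripper open and 12 cm above the nut.

**Placing:** I gripped the wing nut, lifted the cover square off the rest, levelled it and lowered it onto the reactor with almost no force.

**One thing went wrong:** on the first tightening I turned too far, to about 1.4 N m. The nut then appeared to skip a thread, going by its height, and jumped back up about 3 mm. I let go, re-centred, gripped it again and turned it back down. The torque rose steadily and I stopped at about 0.9 N m.

**Last checks:**
- **Cover:** it is level in the wrist camera, and within about 0.5° in the other two. Its top reads at 146–148 mm, against 146 mm for fully home.
- **Nut:** it is down on the cover (wing top 57 mm above the disc, as it was on the rest). It stayed where I left it after release.
- **Loose things:** in the last side view, the beaker, vial block, bottles, jar and tip box were all within 5 mm of their first readings. That is about the accuracy of the measurement. I checked the screwdriver by eye only.

The camera estimates of the cover's and reactor's centres differed by 3–6 mm between views. I relied on the cover going in freely and on the wrist-camera fit rather than on those figures.

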